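# Unpin the test kiln and hold its sprung lid

### The arm

A 7-joint arm with a two-finger parallel gripper is mounted at the origin on the work surface. World frame = base frame: x ahead of the robot, y to its left, z up, the work surface at z = 0. Lengths are in m, angles in rad, forces in N, time in s.
With the tool pointing down it reaches from about 0.425 to 0.925 m from the base axis. Payload 6.8 kg.
Tool frame: the origin (TCP) lies midway between the tips of the shut fingers; the grasp point (between the pads) lies 19 mm behind it; z points along the fingers, y is the line along which they close (so a half turn about z gives the same grasp; the last joint's range is limited). The gripper opens to 85 mm and grips with 20 to 120 N. Pads are 22 mm wide; open, the fingers measure 114 mm over their backs; the gripper's body (76 mm by 85 mm) begins 54 mm behind the grasp point. The pads swing forward as they close: fully open they stand 13 mm farther back than shut.
Start: joints at [1.102, 0.477, 0.022, 1.555, -0.011, 1.109, -0.083], TCP at [0.238, -0.632, 0.231] pointing down, gripper open.
Joint ranges: [-2.96, 2.96], [-0.34, 2.1], [-1.41, 1.46], [0.24, 2.44], [-1.37, 4.51], [0.17, 1.92], [-2.96, 2.96]. Speed limits (rad/s): [2.39, 2.39, 3.14, 3.14, 3.14, 3.14, 3.14].

### API

Orientations are given as a rotation vector (axis times angle).
In Python, from bench import status, vision, r gives the robot as it stands. The module is installed in compiled form; this text tells all that it offers.
- The arm moves only by the shell command python3 -m handwheel 'ROWS' [OPENING] [FORCE]. ROWS is JSON, a list of rows, each an object with "dp": the shift along the tool's x, y, z in m, a list of three; "delta_rot": the turn, a rotation vector about the tool's x, y, z in rad, a list of three. In form: [{"dp": [x, y, z], "delta_rot": [rx, ry, rz]}, ...]. A call has 1 to 12 rows; each row is the pose to reach, as a shift and turn from the pose commanded when the call began, along the tool's axes at that moment; what a row does not reach only later rows make up. A row lasts 1/8 s, in which the tool goes at most 62.5 mm and 10.7 degrees, less where a joint would pass 70% of its speed; a pose out of reach is approached as far as the arm can. A call with a gripper value outside its range is refused whole. OPENING is the opening, from 0 (shut) to 1 (fully open), set as the call begins (- or left out, the last holds). The fingers move at their own pace and stop on an object; FORCE is the grip in N (left out, the last holds). Time passes only in rows, so rows that repeat a pose let the fingers close. It gives the time, the measured TCP pose, the force, the opening and the grip force at its end, in the units of the state.
- status.get_obs(): the state, without advancing time (a new reading comes with each control period).
- vision.grab_frame(name): name is "scene" or "top" or "wrist"; returns a dict with "img" (384x512x3 uint8, blue, green, red), "fovy" (degrees; the focal length in pixels is half the picture's height over the tangent of half this angle, whatever the lens; pixels are square), "cx", "cy" (the principal point, pixels), "world_from_camera" (4x4, takes a point from camera to world coordinates). Camera axes: x right, y up, looking along -z (the intrinsics and any distortion apply to the point x, -y, -z); pixel columns grow to the right and rows downward; lengths in m; the calibration is good to about 2 mm. A picture is of the moment at which its call begins. There is no depth.
- r.hand_in(): hands the job in; it is judged then, once.
The state is a dict: "clock": time; "joints": joint angles; "qvel": joint speeds; "tau": joint torques, N m; "tcp_pos": TCP position; "orientation": TCP orientation; "contact_force": force on the tool from outside, world axes, zero at the start; "moment": the same for the moment, N m; "grip_width": finger opening in m; "gripper_force": force on a finger pad.
Only numpy, scipy, OpenCV 4.12 (cv2) and the standard library are available. Lean on these libraries where they do the work, as an engineer would, in place of code of your own. Each camera call takes 0.05 s, during which the arm holds its last target. There are 200 camera calls.

### The job

The little test kiln has cooled and I want to reach in for the fired cups: draw the red lock pin out of the lid latch and park it in the open notch beside the bore, pushed in up to its collar as it sat in the bore, and let go of it. Then lift the lid by its wooden handle until it is past its balance point, where the spring starts to carry it up, and ease it back to just below that point, so that its weight rests lightly in your grip, without letting it fly back towards its stop or drop. Finish while still holding the handle, with the lid kept still there, and leave everything else on the table where it stands.

Things in the scene. Friction and masses are not known exactly. Their poses are not given: they have to be found in the camera images.
- kiln: Fixed square table-top test kiln, jacket 200 x 200 mm, brick-lined, rim 165 mm above the table; grey controller box on its +y side out to y = 174 mm, yellow latch bracket on its -y side out to y = -199 mm. Origin: under its centre, on the table; x from its front face (x = -102 mm, towards the robot) to its hinge side, y to the left seen from the robot, z up. Turned by up to 0.3 rad.
- kiln_lid (a joint): Angle of the lid (brick slab 204 x 204 x 36 mm, 1.35 kg), rad: 0 shut, grows as its front edge rises, backstop 1.3. Hinge springs carry most of it. Balance point 0.55: below, it falls shut; above, the spring lifts it to the backstop. Force at the handle: 1.1 N up when shut, 0.5 N up at 0.4, 0 at 0.55, 0.4 N down at 0.65. Its tongue hangs in the latch bracket: locked while the pin is in the bore.
- lid_handle: Wooden bar handle on the lid's front edge: a round sleeve 14 mm thick, along y, that turns easily on its rod; 100 mm free between its two end arms, 38 mm clear in front of the lid. Origin: mid-bar; shut, it is at x = -140, y = 0, z = 187 mm in the kiln's frame, and swings about the hinge line (along y) at x = 115, z = 167 mm. Pinch it from above, a finger before and one behind.
- lock_pin: Loose level pin, 70 g: steel shank 8 mm thick, 50 mm long; collar 18 mm across, 5 mm thick; red round grip 16 mm thick, 48 mm long. Origin: on the axis at the collar's face where the shank begins; x along the axis to the shank's tip, grip from x = -53 to -5 mm. At the start it is fully in the bore, along the kiln's x, grip before the kiln towards the robot: drawn out along the kiln's -x.
- latch_bore (a point): Where the pin's origin lies while it is in the bore: x = -100, y = -128, z = 148 mm in the kiln's frame, at the front face of the bracket's front leg. The yellow bracket is a channel of two upright legs 4 mm thick, centred at x = -98 and -68 mm, each with a 10 mm bore here (leg tops 165 mm above the table). Axes as the kiln's.
- park_notch (a point): Where the pin's origin lies when parked: x = -100, y = -170, z = 148 mm in the kiln's frame, 42 mm outboard of the bore. Both bracket legs have an open-topped notch here, 11 mm wide, floor 144 mm and leg tops 163 mm above the table. The parked pin lies level across both, along the kiln's x, collar just before the front leg, grip towards the robot. Axes as the kiln's.
- kiln_post: Bystander: cylindrical firebrick kiln post, 36 mm across, 60 mm tall, standing in front of the kiln's left part. Origin: centre of its underside.
- cone_pack: Bystander: terracotta strip 28 x 85 x 12 mm with three small cones, 62 mm tall in all, on the table in front of the kiln. Origin: centre of its underside.
- banding_wheel: Bystander: cream banding wheel (turntable), disc 220 mm across, 84 mm tall, 3 kg. Origin: centre of its underside.
- bisque_cup: Bystander: terracotta cup 76 mm across, 85 mm tall, standing on the banding wheel. Origin: centre of its underside.
- glaze_jar_blue: Bystander: white jar with a blue lid, 72 mm across, 85 mm tall. Origin: centre of its underside.
- glaze_jar_green: Bystander: white jar with a green lid, 72 mm across, 85 mm tall. Origin: centre of its underside.
- glaze_jar_white: Bystander: white jar with a white lid, 72 mm across, 85 mm tall. Origin: centre of its underside.
- spray_bottle: Bystander: pale spray bottle with a black head, 68 mm across, 190 mm tall. Origin: centre of its underside.

How it is judged:
By the outcome, as a careful person would: the job done as asked, in the order asked, and still so for the second after the job is handed in, while the arm keeps its last pose, push and grip.
It also fails if it takes over 54 s, if anything falls off the work surface, if the arm or the gripper's body presses on something with over 40 N, if the wrist force passes 120 N, or if a joint passes its speed limit or range.

## Working session

There is one attempt and no reset: what is moved stays moved. The work goes in short steps, Python scripts to look and compute and a shell command to move; the robot and the scene stay as the last step left them, time stands still between calls to the robot, and variables do not carry over. Pictures are saved under pics/ and viewed, at most 10 in all, crops included, and the job is handed in when it is done.

```bash
mkdir -p pics; cat > h.py <<'E'
import numpy as np,cv2
from bench import status,vision,r
from scipy.spatial.transform import Rotation as R
def grab(n,f):
    d=vision.grab_frame(n); cv2.imwrite(f'pics/{f}.png',d['img']); np.save(f'pics/{f}.npy',d,allow_pickle=True); return d
def load(f): return np.load(f'pics/{f}.npy',allow_pickle=True).item()
def K(d):
    f=d['img'].shape[0]/2/np.tan(np.radians(d['fovy'])/2); return np.array([[f,0,d['cx']],[0,f,d['cy']],[0,0,1.]])
def ray(d,u,v):
    c=np.linalg.inv(K(d))@[u,v,1]; T=np.array(d['world_from_camera']); return T[:3,3],T[:3,:3]@[c[0],-c[1],-c[2]]
def onz(d,u,v,z):
    o,q=ray(d,u,v); return o+q*(z-o[2])/q[2]
def proj(d,p):
    T=np.array(d['world_from_camera']); c=T[:3,:3].T@(np.array(p)-T[:3,3]); k=K(d)@[c[0],-c[1],-c[2]]; return k[:2]/k[2]
E
python3 - <<'E'
from h import *
for n in('scene','top'):
    d=grab(n,n+'0'); print({k:v for k,v in d.items() if k!='img'})
print(status.get_obs())
a=cv2.imread('pics/scene0.png');b=cv2.imread('pics/top0.png')
E
```

```text
{'fovy': 56.480481299738145, 'cx': 251.5679997296169, 'cy': 190.31395615097475, 'world_from_camera': array([[-0.91897834,  0.2521177 , -0.30317565,  0.18606601],
       [-0.39420638, -0.60489248,  0.69188613,  0.76468422],
       [-0.00895193,  0.75534214,  0.6552695 ,  0.87800215],
       [ 0.        ,  0.        ,  0.        ,  1.        ]])}
{'fovy': 44.36572164073334, 'cx': 261.23262022493805, 'cy': 190.7654348941494, 'world_from_camera': array([[-2.77095305e-02,  9.85195055e-01, -1.69182995e-01,
         3.33626173e-01],
       [-9.99614950e-01, -2.70624700e-02,  6.12974906e-03,
         1.61355984e-03],
       [ 1.46048873e-03,  1.69287704e-01,  9.85565594e-01,
         1.49172750e+00],
       [ 0.00000000e+00,  0.00000000e+00,  0.00000000e+00,
         1.00000000e+00]])}
{'clock': 0.1, 'joints': array([ 1.10189252,  0.47771881,  0.02232346,  1.5563547 , -0.01148767,
        1.10931255, -0.08311466]), 'qvel': array([-0.00088843, -0.0024245 ,  0.00048681, -0.0023825 , -0.00030487,
       -0.00045237, -0.0012501 ]), 'tau': array([ 3.69136833e-03, -5.97762501e+01,  1.61287844e+00, -2.81958640e+01,
        1.27497417e-02,  4.99593691e-03, -2.53419796e-05]), 'tcp_pos': array([ 0.23809878, -0.63103421,  0.23042076]), 'orientation': array([-3.08901633e+00, -5.63434043e-01,  6.58717458e-04]), 'contact_force': array([-0.27029193,  0.11158088, -0.42491407]), 'moment': array([ 0.03938405, -0.00694984,  0.0218207 ]), 'gripper_force': 0.0, 'grip_width': 0.08532445660428015}
```

View pics/top0.png

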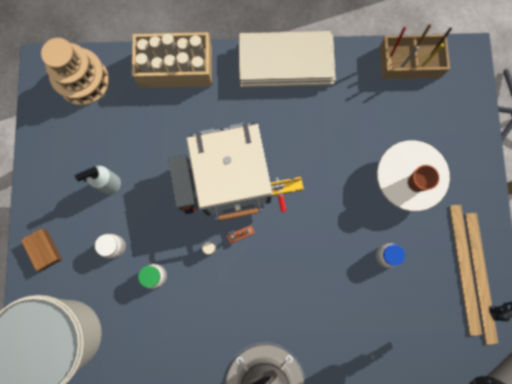

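View pics/scene0.png

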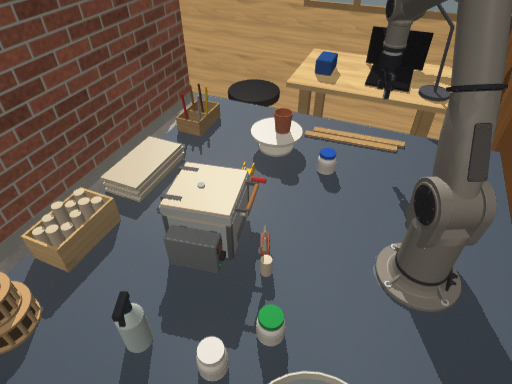

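The top view shows the kiln lid around (230,165), the red pin at (282,203) pointing down-image, the yellow bracket at (288,186), and the handle at (238,213). The post is at (208,248) and the cone pack at (240,235). The scene view shows the pin at (258,180).

```bash
python3 - <<'E'
from h import *
d=load('top0'); im=d['img']; hsv=cv2.cvtColor(im,cv2.COLOR_BGR2HSV)
def comp(m,near):
    n,l,s,c=cv2.connectedComponentsWithStats(m.astype(np.uint8)); 
    k=min([i for i in range(1,n) if s[i,4]>15],key=lambda i:np.hypot(*(c[i]-near))); return l==k
H,S,V=[hsv[...,i].astype(int) for i in range(3)]
lid=comp((V>170)&(S<80),(232,165))
cn=max(cv2.findContours(lid.astype(np.uint8),0,1)[0],key=cv2.contourArea)
w=np.array([onz(d,u,v,.203)[:2] for u,v in cn[:,0]],np.float32)
h=cv2.convexHull(w); (c,s,a)=cv2.minAreaRect(h); print('lid',c,s,a)
red=comp(((H<6)|(H>174))&(S>180)&(V>120),(282,203))
ys,xs=np.nonzero(red); w=np.array([onz(d,u,v,.15) for u,v in zip(xs,ys)])[:,:2]; m=w.mean(0); U,s,Vt=np.linalg.svd(w-m); print('pin',m,len(xs),Vt[0],np.ptp((w-m)@Vt[0]))
# predict from each yaw
yaw=np.radians(a if abs(a)<45 else a-90)
print(np.degrees(yaw),np.degrees(np.arctan2(-Vt[0][1]*np.sign(-Vt[0][0]),abs(Vt[0][0]))))
big=cv2.resize(im[90:270,140:340],(800,720),interpolation=cv2.INTER_CUBIC)[:600]
def T(yaw,c,p): return np.r_[c+np.array([[np.cos(yaw),-np.sin(yaw)],[np.sin(yaw),np.cos(yaw)]])@p[:2],p[2]]
for yw in (yaw,):
  for q in [(-.102,-.102,.203),(.102,-.102,.203),(.102,.102,.203),(-.102,.102,.203),(-.14,-.05,.187),(-.14,.05,.187),(-.105,-.128,.148),(-.153,-.128,.148),(-.098,-.199,.165),(-.068,-.199,.165)]:
    u=proj(d,T(yw,np.array(c),np.array(q))); cv2.circle(big,tuple(int(x) for x in (u-[139.5,89.5])*4),3,(255,0,255),-1)
cv2.imwrite('pics/o1.png',big)
E
```

```text
lid (0.6325653791427612, 0.08109194040298462) (0.20662617683410645, 0.20829987525939941) 9.991416931152344
pin [ 0.52490937 -0.06505893] 46 [-0.98701301 -0.16064033] 0.03922062936975183
9.991416931152344 9.244065183869685
```

View pics/o1.png

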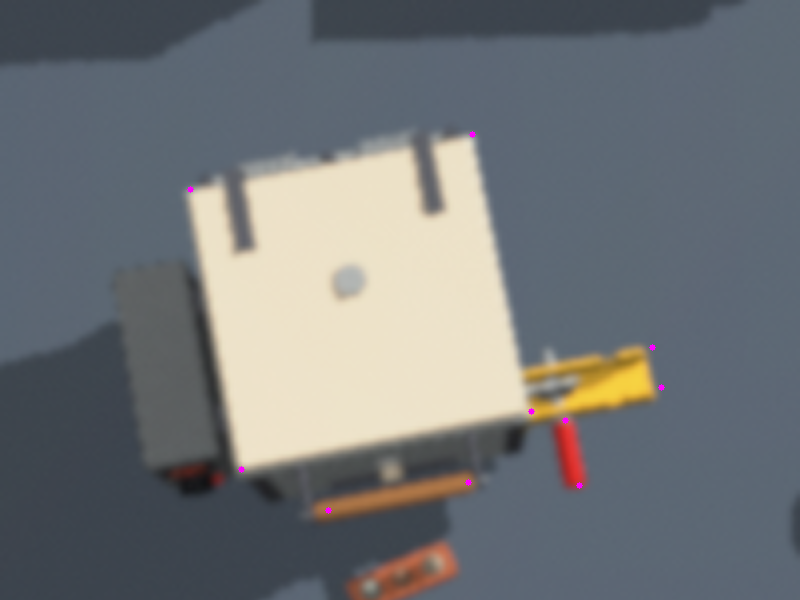

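The overlay agrees with the picture within 1–3 mm: yaw about 9.8°, and the predicted pin ends fall on the red grip. I'll go above the grip and look from close up.

```bash
cat >> h.py <<'E'
YAW=np.radians(9.8); C=np.array([.6325,.0811])
def W(p,yaw=None,c=None):
    a=YAW if yaw is None else yaw; c=C if c is None else c
    return np.r_[c+np.array([[np.cos(a),-np.sin(a)],[np.sin(a),np.cos(a)]])@np.array(p[:2]),p[2]]
def go(p,yaw,pitch=0):
    """dp, delta_rot from the current measured pose to world tcp p, tool down, tool x at yaw (then pitched about tool y)"""
    o=status.get_obs(); Rc=R.from_rotvec(o['orientation']); Rt=R.from_euler('z',yaw)*R.from_euler('x',np.pi)*R.from_euler('y',pitch)
    print('dp',np.round(Rc.inv().apply(p-o['tcp_pos']),4),'rot',np.round((Rc.inv()*Rt).as_rotvec(),4))
E
python3 -c "
from h import *
go(W((-.138,-.128,.26)),YAW)"
```

```text
dp [ 0.4608 -0.4274 -0.0289] rot [-0.0016  0.0003  0.1898]
```

```bash
python3 -m handwheel '[{"dp":[0.046,-0.043,-0.029],"delta_rot":[0,0,0.095]},{"dp":[0.092,-0.085,-0.029],"delta_rot":[-0.0016,0,0.19]},{"dp":[0.138,-0.128,-0.029],"delta_rot":[-0.0016,0,0.19]},{"dp":[0.184,-0.171,-0.029],"delta_rot":[-0.0016,0,0.19]},{"dp":[0.23,-0.214,-0.029],"delta_rot":[-0.0016,0,0.19]},{"dp":[0.276,-0.256,-0.029],"delta_rot":[-0.0016,0,0.19]},{"dp":[0.322,-0.299,-0.029],"delta_rot":[-0.0016,0,0.19]},{"dp":[0.368,-0.342,-0.029],"delta_rot":[-0.0016,0,0.19]},{"dp":[0.414,-0.385,-0.029],"delta_rot":[-0.0016,0,0.19]},{"dp":[0.461,-0.427,-0.029],"delta_rot":[-0.0016,0,0.19]},{"dp":[0.461,-0.427,-0.029],"delta_rot":[-0.0016,0,0.19]},{"dp":[0.461,-0.427,-0.029],"delta_rot":[-0.0016,0,0.19]}]' 1; python3 - <<'E'
from h import *
d=grab('wrist','w1'); go(W((-.138,-.128,.26)),YAW); print(d['fovy'],status.get_obs()['clock'])
for q in [(-.153,-.128,.148),(-.105,-.128,.148),(-.1,-.170,.163),(-.066,-.17,.163)]: print(q,proj(d,W(q)))
T=d['world_from_camera'];print(T[:3,3])
E
```

```text
clock: 1.6
tcp_pos: [0.5187, -0.0691, 0.2599]
orientation: [3.128, 0.27, -0.001]
contact_force: [-0.2, -0.8, -1.0]
grip_width: 0.0852
gripper_force: 0.0
dp [ 0.0003 -0.0019 -0.0001] rot [ 0.002   0.001  -0.0012]
68.2331580384492 1.65
(-0.153, -0.128, 0.148) [248.66426675 200.71896559]
(-0.105, -0.128, 0.148) [248.70173035 150.74390393]
(-0.1, -0.17, 0.163) [298.14976959 147.93643298]
(-0.066, -0.17, 0.163) [300.37448606 106.21107055]
[ 0.5936824  -0.05557245  0.40316106]
```

View pics/w1.png

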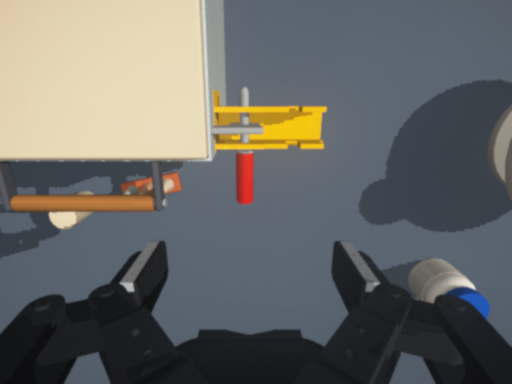

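The wrist view shows the grip from (245,152) to (245,204), the bracket legs at rows 108 and 146, the notches at about (297,146) and (301,109), and the handle bar from (12,204) to (155,204). Refining the kiln pose from these.

```bash
python3 - <<'E'
from h import *
d=load('w1'); hsv=cv2.cvtColor(d['img'],cv2.COLOR_BGR2HSV); H,S,V=[hsv[...,i].astype(int) for i in range(3)]
red=((H<4)|(H>175))&(S>200)&(V>110); red[:, :225]=0; red[:,265:]=0
ys,xs=np.nonzero(red); print(xs.min(),xs.max(),ys.min(),ys.max())
rows=[(y,xs[ys==y].mean()) for y in range(ys.min()+4,ys.max()-3)]
w=np.array([onz(d,x,y,.148)[:2] for y,x in rows]); m=w.mean(0);v=np.linalg.svd(w-m)[2][0]; v*=np.sign(v[0]); print('pin mid',m,'yaw',np.degrees(np.arctan2(v[1],v[0])))
print('ends', onz(d,245,ys.min()-.5,.148),onz(d,245,ys.max()+.5,.148))
# handle
br=(H>4)&(H<14)&(S>150); br[:195]=0; br[215:]=0; br[:,:20]=0;br[:,150:]=0
ys,xs=np.nonzero(br); cols=[(x,ys[xs==x].mean()) for x in range(25,145) if (xs==x).any()]
w=np.array([onz(d,x,y,.187)[:2] for x,y in cols]); hm=w.mean(0);v=np.linalg.svd(w-hm)[2][0]; v*=np.sign(v[1]); print('handle line pt',hm,'yaw',np.degrees(np.arctan2(-v[0],v[1])))
cv2.imwrite('pics/w1c.png',cv2.resize(d['img'][85:215,195:335],None,fx=5,fy=4.6,interpolation=cv2.INTER_CUBIC))
for yw in (9.6,9.8,10):
  a=np.radians(yw); Ri=np.array([[np.cos(a),np.sin(a)],[-np.sin(a),np.cos(a)]]); print(yw,Ri@(m-C),Ri@(hm-C))
E
```

```text
241 251 155 202
pin mid [ 0.52470274 -0.06535088] yaw 9.473227225271868
ends [ 0.54686431 -0.06017738  0.148     ] [ 0.50113549 -0.06792636  0.148     ]
handle line pt [0.50348199 0.03945191] yaw 9.847997996451126
9.6 [-0.1307111  -0.12642277] [-0.13415685 -0.01954868]
9.8 [-0.1311516  -0.12596573] [-0.13422427 -0.01908027]
10 [-0.13159051 -0.12550716] [-0.13429005 -0.01861162]
```

View pics/w1c.png

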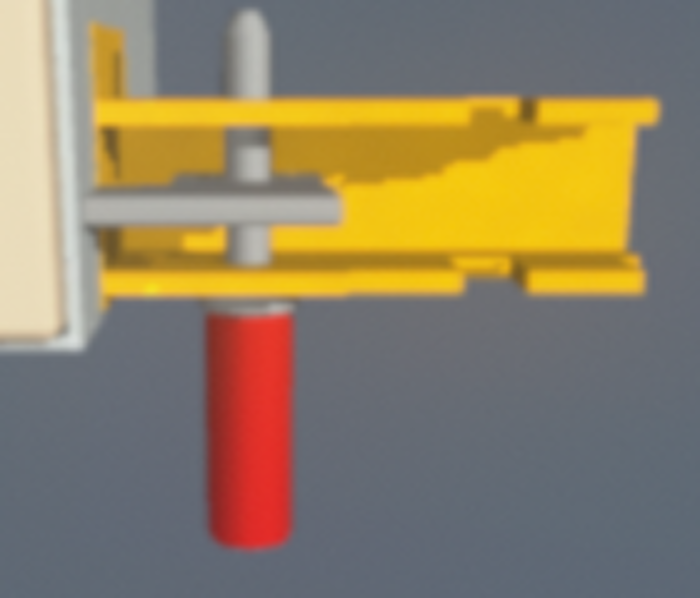

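```bash
sed -i 's/^YAW=.*/YAW=np.radians(9.7); C=np.array([.630,.0825])/' h.py; python3 -c "
from h import *
print(W((-.129,-.128,0)))
d=load('w1'); a=YAW; Ri=np.array([[np.cos(a),np.sin(a)],[-np.sin(a),np.cos(a)]])
for u,v,z in [(293.8,144.8,.163),(299.5,108.5,.163),(12,204,.187),(155,204,.187),(80,196,.187),(80,212,.187)]: print(Ri@(onz(d,u,v,z)[:2]-C))
go(W((-.137,-.128,.20)),YAW); go(W((-.137,-.128,.134)),YAW)"
```

```text
[ 0.52441089 -0.06540517  0.        ]
[-0.09482567 -0.16814613]
[-0.06526682 -0.17130573]
[-0.13987935  0.06196661]
[-0.13958704 -0.05399151]
[-0.13288004  0.00564375]
[-0.14672588  0.00808388]
dp [-0.0011 -0.004   0.0599] rot [0.002  0.001  0.0006]
dp [-0.001  -0.0042  0.1259] rot [0.002  0.001  0.0006]
```

```bash
python3 -m handwheel '[{"dp":[-0.001,-0.004,0.04],"delta_rot":[0.002,0.001,0]},{"dp":[-0.001,-0.004,0.08],"delta_rot":[0.002,0.001,0]},{"dp":[-0.001,-0.004,0.11],"delta_rot":[0.002,0.001,0]},{"dp":[-0.001,-0.004,0.126],"delta_rot":[0.002,0.001,0]},{"dp":[-0.001,-0.004,0.126],"delta_rot":[0.002,0.001,0]}]' 1 && python3 -m handwheel '[{"dp":[0,0,0],"delta_rot":[0,0,0]},{"dp":[0,0,0],"delta_rot":[0,0,0]},{"dp":[0,0,0],"delta_rot":[0,0,0]},{"dp":[0,0,0],"delta_rot":[0,0,0]},{"dp":[0,0,0],"delta_rot":[0,0,0]},{"dp":[0,0,0],"delta_rot":[0,0,0]}]' 0 40
```

```text
clock: 2.28
tcp_pos: [0.5166, -0.068, 0.135]
orientation: [3.13, 0.264, -0.001]
contact_force: [-4.3, -3.1, 8.2]
grip_width: 0.0851
gripper_force: 3.6
clock: 3.02
tcp_pos: [0.5172, -0.0657, 0.1343]
orientation: [-3.13, -0.268, -0.001]
contact_force: [0.1, 1.2, 0.9]
grip_width: 0.0143
gripper_force: 38.8
```

```bash
python3 -m handwheel '[{"dp":[-0.008,0,0],"delta_rot":[0,0,0]},{"dp":[-0.018,0,0],"delta_rot":[0,0,0]},{"dp":[-0.03,0,0],"delta_rot":[0,0,0]},{"dp":[-0.042,0,0],"delta_rot":[0,0,0]},{"dp":[-0.054,0,0],"delta_rot":[0,0,0]},{"dp":[-0.064,0,0],"delta_rot":[0,0,0]},{"dp":[-0.064,0,0],"delta_rot":[0,0,0]},{"dp":[-0.064,0,0],"delta_rot":[0,0,0]}]' && python3 -m handwheel '[{"dp":[-0.004,0,-0.02],"delta_rot":[0,0,0]},{"dp":[-0.004,0.01,-0.035],"delta_rot":[0,0,0]},{"dp":[-0.004,0.03,-0.035],"delta_rot":[0,0,0]},{"dp":[-0.004,0.042,-0.035],"delta_rot":[0,0,0]},{"dp":[-0.004,0.042,-0.035],"delta_rot":[0,0,0]},{"dp":[-0.004,0.042,-0.035],"delta_rot":[0,0,0]}]'; python3 - <<'E'
from h import *
d=grab('wrist','w2'); cv2.imwrite('pics/w2c.png',cv2.resize(d['img'][60:280,140:380],(654,600)))
E
```

```text
clock: 4.03
tcp_pos: [0.4546, -0.0766, 0.1344]
orientation: [-3.13, -0.268, -0.003]
contact_force: [0.1, -0.2, -0.2]
grip_width: 0.0146
gripper_force: 39.0
clock: 4.78
tcp_pos: [0.4572, -0.1182, 0.169]
orientation: [-3.129, -0.268, -0.001]
contact_force: [1.2, -0.3, -1.1]
grip_width: 0.0144
gripper_force: 39.0
```

View pics/w2c.png

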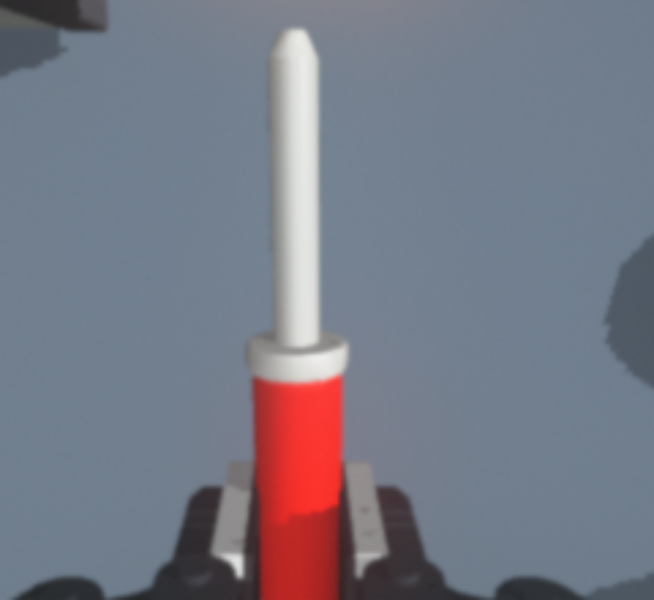

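The pin is straight in the grip, shank from crop (297,345) to (293,30). I'll go to hover over the notch and check there.

```bash
python3 -m handwheel '[{"dp":[0.02,0,0],"delta_rot":[0,0,0]},{"dp":[0.045,0,0],"delta_rot":[0,0,0]},{"dp":[0.0665,0,0],"delta_rot":[0,0,0]},{"dp":[0.0665,0,0],"delta_rot":[0,0,0]},{"dp":[0.0665,0,0],"delta_rot":[0,0,0]}]'; python3 - <<'E'
from h import *
d=grab('wrist','w3'); o=status.get_obs(); print(o['tcp_pos'])
cv2.imwrite('pics/w3c.png',cv2.resize(d['img'][60:220,150:350],(800,600)))
go(np.array([.5243,-.1071,.169]),YAW)
E
```

```text
clock: 5.45
tcp_pos: [0.5219, -0.1071, 0.1689]
orientation: [-3.129, -0.269, 0.0]
contact_force: [0.7, -0.1, -0.7]
grip_width: 0.0144
gripper_force: 39.0
[ 0.52183494 -0.10736429  0.16901337]
dp [0.0025 0.0002 0.    ] rot [-0.0005  0.      0.0015]
```

View pics/w3c.png

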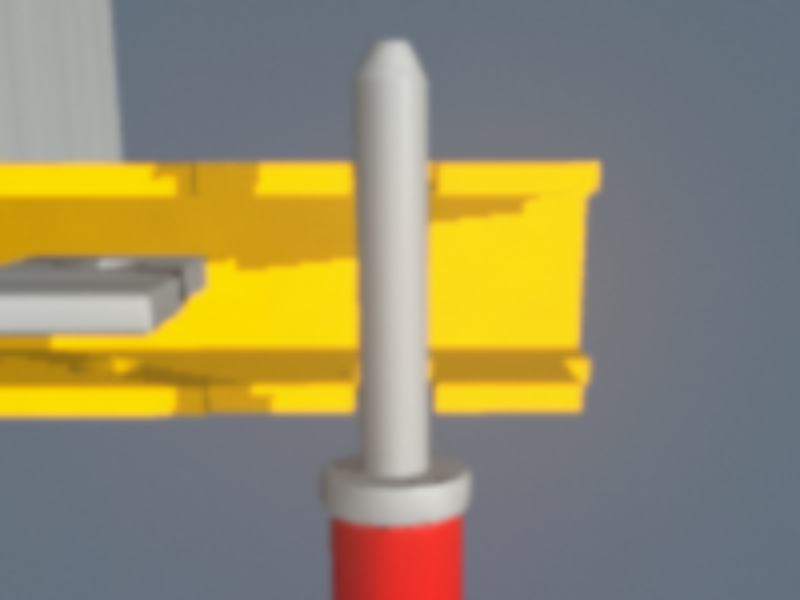

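The shank (361–429) is centred over both notches (about 357–433). Lowering, then easing forward until the collar touches.

```bash
python3 -m handwheel '[{"dp":[0,0,0.01],"delta_rot":[0,0,0]},{"dp":[0,0,0.018],"delta_rot":[0,0,0]},{"dp":[0,0,0.026],"delta_rot":[0,0,0]},{"dp":[0,0,0.031],"delta_rot":[0,0,0]},{"dp":[0,0,0.033],"delta_rot":[0,0,0]},{"dp":[0,0,0.033],"delta_rot":[0,0,0]}]'; python3 -m handwheel '[{"dp":[0.001,0,0],"delta_rot":[0,0,0]},{"dp":[0.002,0,0],"delta_rot":[0,0,0]},{"dp":[0.003,0,0],"delta_rot":[0,0,0]},{"dp":[0.003,0,0],"delta_rot":[0,0,0]}]'
```

```text
clock: 6.25
tcp_pos: [0.523, -0.1074, 0.1362]
orientation: [-3.13, -0.268, -0.002]
contact_force: [-0.1, 0.9, -0.9]
grip_width: 0.0142
gripper_force: 39.0
clock: 6.75
tcp_pos: [0.5248, -0.1071, 0.136]
orientation: [-3.13, -0.267, 0.002]
contact_force: [-5.5, -1.1, 1.0]
grip_width: 0.0145
gripper_force: 39.2
```

```bash
python3 -m handwheel '[{"dp":[-0.0003,0,0.0005],"delta_rot":[0,0,0]},{"dp":[-0.0003,0,0.001],"delta_rot":[0,0,0]},{"dp":[-0.0003,0,0.0015],"delta_rot":[0,0,0]},{"dp":[-0.0003,0,0.0015],"delta_rot":[0,0,0]}]'
```

```text
clock: 7.25
tcp_pos: [0.5247, -0.1071, 0.1345]
orientation: [-3.13, -0.268, 0.001]
contact_force: [-6.1, -0.1, 1.5]
grip_width: 0.0145
gripper_force: 39.2
```

```bash
python3 -m handwheel '[{"dp":[0,0,0],"delta_rot":[0,0,0]},{"dp":[0,0,0],"delta_rot":[0,0,0]},{"dp":[0,0,0],"delta_rot":[0,0,0]},{"dp":[0,0,0],"delta_rot":[0,0,0]}]' 0.5; python3 -m handwheel '[{"dp":[0,0,-0.03],"delta_rot":[0,0,0]},{"dp":[0,0,-0.07],"delta_rot":[0,0,0]},{"dp":[0,0,-0.11],"delta_rot":[0,0,0]},{"dp":[0,0,-0.11],"delta_rot":[0,0,0]}]'; python3 - <<'E'
from h import *
d=grab('wrist','w4'); e=grab('scene','s4'); 
x,y=proj(e,W((-.12,-.15,.148))).astype(int); print(x,y)
cv2.imwrite('pics/w4c.png',np.hstack([cv2.resize(d['img'][60:240,170:350],(400,400)),cv2.resize(e['img'][y-30:y+30,x-30:x+30],(400,400),interpolation=cv2.INTER_CUBIC)]))
E
```

```text
clock: 7.75
tcp_pos: [0.5259, -0.1068, 0.1349]
orientation: [-3.13, -0.268, -0.003]
contact_force: [-0.3, -0.3, -0.1]
grip_width: 0.0429
gripper_force: 0.0
clock: 8.25
tcp_pos: [0.5277, -0.1071, 0.2482]
orientation: [3.129, 0.268, 0.012]
contact_force: [0.5, -0.3, -0.7]
grip_width: 0.0427
gripper_force: 0.0
257 174
```

View pics/w4c.png

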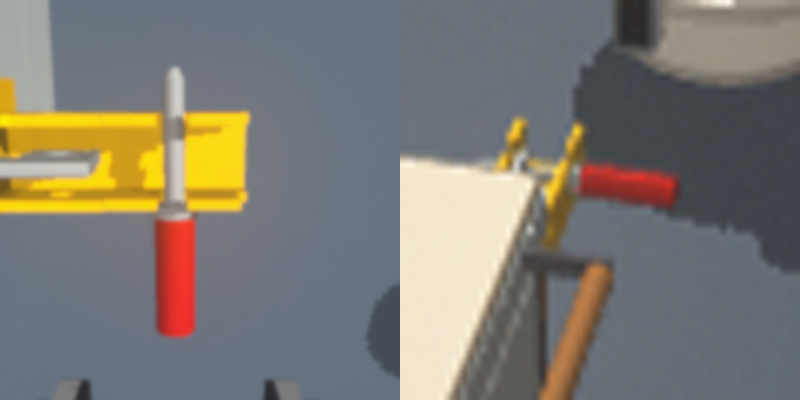

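The pin lies in both notches with its collar against the front leg, and looks level in both views. Next the handle, with the tool turned 90° so the fingers go before and behind the bar.

```bash
python3 - <<'E'
from h import *
e=load('s4'); print(proj(e,W((-.105,-.170,.148))),proj(e,W((-.153,-.170,.148))),'seen 254.3,171 268.7,172.5')
print(status.get_obs()['joints'].round(2))
go(W((-.14,.001,.255)),YAW+np.pi/2); go(W((-.14,.001,.255)),YAW-np.pi/2)
E
```

```text
[254.36445574 170.38616829] [268.50319108 172.36731604] seen 254.3,171 268.7,172.5
[ 0.32  0.25 -0.28  1.86  0.08  1.04 -1.39]
dp [-0.0047 -0.1702 -0.0102] rot [ 1.2000e-03 -1.3000e-03 -1.5693e+00]
dp [-0.0047 -0.1702 -0.0102] rot [-1.3000e-03 -1.2000e-03  1.5723e+00]
```

```bash
python3 -m handwheel '[{"dp":[-0.005,-0.02,-0.01],"delta_rot":[0,0,0.175]},{"dp":[-0.005,-0.04,-0.01],"delta_rot":[0,0,0.35]},{"dp":[-0.005,-0.06,-0.01],"delta_rot":[0,0,0.525]},{"dp":[-0.005,-0.08,-0.01],"delta_rot":[0,0,0.7]},{"dp":[-0.005,-0.1,-0.01],"delta_rot":[0,0,0.875]},{"dp":[-0.005,-0.12,-0.01],"delta_rot":[0,0,1.05]},{"dp":[-0.005,-0.14,-0.01],"delta_rot":[0,0,1.225]},{"dp":[-0.005,-0.16,-0.01],"delta_rot":[0,0,1.4]},{"dp":[-0.005,-0.17,-0.01],"delta_rot":[0,0,1.572]},{"dp":[-0.005,-0.17,-0.01],"delta_rot":[0,0,1.572]},{"dp":[-0.005,-0.17,-0.01],"delta_rot":[0,0,1.572]}]' 0.4; python3 - <<'E'
from h import *
d=grab('wrist','w5'); o=status.get_obs(); print(o['joints'].round(2)); go(W((-.14,.001,.255)),YAW-np.pi/2)
for q in [(-.14,-.05,.187),(-.14,-.02,.187),(-.133,-.03,.187),(-.147,-.03,.187)]: print(q,proj(d,W(q)))
E
```

```text
clock: 9.72
tcp_pos: [0.4909, 0.049, 0.2412]
orientation: [2.483, -1.883, -0.036]
contact_force: [0.0, 0.1, -0.7]
grip_width: 0.0344
gripper_force: 0.0
[-0.84  0.21  0.72  1.98 -0.16  1.04 -2.92]
dp [-0.009  -0.0029 -0.0136] rot [ 0.0339 -0.0002  0.1033]
(-0.14, -0.05, 0.187) [247.9740736  153.98450511]
(-0.14, -0.02, 0.187) [243.7854463  194.30633426]
(-0.133, -0.03, 0.187) [235.49345336 180.37596854]
(-0.147, -0.03, 0.187) [254.74689408 182.13230822]
```

View pics/w5.png

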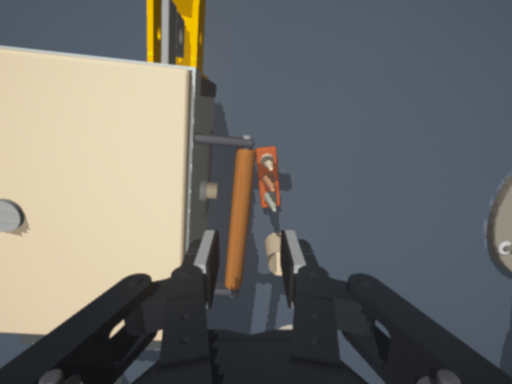

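The bar shows from (245,150) to (233,290). Joint 7 ended at its limit, so I'll turn the tool the other way round, a half turn for the same grasp.

```bash
python3 -m handwheel '[{"dp":[-0.009,-0.003,-0.014],"delta_rot":[0,0,-0.17]},{"dp":[-0.009,-0.003,-0.014],"delta_rot":[0,0,-0.34]},{"dp":[-0.009,-0.003,-0.014],"delta_rot":[0,0,-0.51]},{"dp":[-0.009,-0.003,-0.014],"delta_rot":[0,0,-0.68]},{"dp":[-0.009,-0.003,-0.014],"delta_rot":[0,0,-0.85]},{"dp":[-0.009,-0.003,-0.014],"delta_rot":[0,0,-1.02]},{"dp":[-0.009,-0.003,-0.014],"delta_rot":[0,0,-1.19]},{"dp":[-0.009,-0.003,-0.014],"delta_rot":[0,0,-1.36]},{"dp":[-0.009,-0.003,-0.014],"delta_rot":[0,0,-1.53]},{"dp":[-0.009,-0.003,-0.014],"delta_rot":[0,0,-1.53]}]'; python3 -c "
from h import *
print(status.get_obs()['joints'].round(2)); go(W((-.14,.001,.255)),YAW+np.pi/2)"
```

```text
clock: 11.02
tcp_pos: [0.4923, 0.0584, 0.2556]
orientation: [3.118, 0.366, -0.052]
contact_force: [-0.6, -0.0, -0.0]
grip_width: 0.0346
gripper_force: 0.0
[-0.65  0.18  0.47  1.95 -0.09  1.07 -1.48]
dp [-0.0001 -0.0016  0.0006] rot [-0.027   0.025  -1.5064]
```

```bash
python3 -m handwheel '[{"dp":[0,-0.002,0],"delta_rot":[0,0,-0.17]},{"dp":[0,-0.002,0],"delta_rot":[0,0,-0.34]},{"dp":[0,-0.002,0],"delta_rot":[0,0,-0.51]},{"dp":[0,-0.002,0],"delta_rot":[0,0,-0.68]},{"dp":[0,-0.002,0],"delta_rot":[0,0,-0.85]},{"dp":[0,-0.002,0],"delta_rot":[-0.01,0.01,-1.02]},{"dp":[0,-0.002,0],"delta_rot":[-0.02,0.02,-1.19]},{"dp":[0,-0.002,0],"delta_rot":[-0.027,0.025,-1.36]},{"dp":[0,-0.002,0],"delta_rot":[-0.027,0.025,-1.506]},{"dp":[0,-0.002,0],"delta_rot":[-0.027,0.025,-1.506]},{"dp":[0,-0.002,0],"delta_rot":[-0.027,0.025,-1.506]}]'; python3 - <<'E'
from h import *
d=grab('wrist','w6'); o=status.get_obs(); print(o['joints'].round(2)); go(W((-.14,.001,.255)),YAW+np.pi/2); go(W((-.14,.001,.168)),YAW+np.pi/2)
a=YAW; Ri=np.array([[np.cos(a),np.sin(a)],[-np.sin(a),np.cos(a)]])
hsv=cv2.cvtColor(d['img'],cv2.COLOR_BGR2HSV); H,S,V=[hsv[...,i].astype(int) for i in range(3)]
m=((H>4)&(H<16)&(S>140)&(V>60)).astype(np.uint8); n,l,s,c=cv2.connectedComponentsWithStats(m)
for k in range(1,n):
  if s[k,4]>300:
    ys,xs=np.nonzero(l==k); w=np.array([Ri@(onz(d,x,y,.187)[:2]-C) for x,y in zip(xs,ys)]); print(s[k],w.mean(0),w.min(0),w.max(0), np.polyfit(w[:,1],w[:,0],1))
E
```

```text
clock: 12.4
tcp_pos: [0.4923, 0.0606, 0.2562]
orientation: [2.03, 2.397, 0.002]
contact_force: [-0.4, 0.2, 0.2]
grip_width: 0.0342
gripper_force: 0.0
[-0.51  0.15  0.29  1.96 -0.05  1.03 -0.03]
dp [-0.0006 -0.0006  0.0013] rot [ 0.0012 -0.0003 -0.0028]
dp [-0.0006 -0.0007  0.0883] rot [ 0.0012 -0.0003 -0.0028]
[205 119  32  61 633] [-0.16102927  0.04469041] [-0.17236035  0.02038547] [-0.15020152  0.06571725] [-0.21488445 -0.151426  ]
[ 244  131   16  136 2025] [-0.13804429  0.00481634] [-0.14409285 -0.0571034 ] [-0.13189455  0.05704372] [-0.00277073 -0.13803094]
```

```bash
python3 -m handwheel '[{"dp":[0,0,0.03],"delta_rot":[0,0,0]},{"dp":[0,0,0.055],"delta_rot":[0,0,0]},{"dp":[0,0,0.07],"delta_rot":[0,0,0]},{"dp":[0,0,0.08],"delta_rot":[0,0,0]},{"dp":[0,0,0.088],"delta_rot":[0,0,0]},{"dp":[0,0,0.088],"delta_rot":[0,0,0]}]' && python3 -m handwheel '[{"dp":[0,0,0],"delta_rot":[0,0,0]},{"dp":[0,0,0],"delta_rot":[0,0,0]},{"dp":[0,0,0],"delta_rot":[0,0,0]},{"dp":[0,0,0],"delta_rot":[0,0,0]},{"dp":[0,0,0],"delta_rot":[0,0,0]}]' 0 30; python3 -c "
from h import *
print(status.get_obs()['tcp_pos']); go(W((-.14,.001,.168)),YAW+np.pi/2)"
```

```text
clock: 13.2
tcp_pos: [0.4925, 0.0607, 0.1683]
orientation: [2.025, 2.401, 0.002]
contact_force: [-0.3, -0.5, 0.1]
grip_width: 0.0339
gripper_force: 0.0
clock: 13.82
tcp_pos: [0.4941, 0.061, 0.1693]
orientation: [2.023, 2.4, 0.007]
contact_force: [5.6, 0.7, -0.7]
grip_width: 0.0127
gripper_force: 29.8
[0.494088   0.0609973  0.16925978]
dp [-0.0007 -0.0024  0.0012] rot [ 0.0051 -0.0005  0.0007]
```

```bash
python3 -m handwheel '[{"dp":[0,0.0015,0],"delta_rot":[0,0,0]},{"dp":[0,0.0025,-0.0102],"delta_rot":[0,0,0]},{"dp":[0,0.0048,-0.0253],"delta_rot":[0,0,0]},{"dp":[0,0.0073,-0.0379],"delta_rot":[0,0,0]},{"dp":[0,0.0105,-0.0503],"delta_rot":[0,0,0]},{"dp":[0,0.0144,-0.0625],"delta_rot":[0,0,0]},{"dp":[0,0.0188,-0.0745],"delta_rot":[0,0,0]},{"dp":[0,0.0238,-0.0862],"delta_rot":[0,0,0]},{"dp":[0,0.0294,-0.0977],"delta_rot":[0,0,0]},{"dp":[0,0.0294,-0.0977],"delta_rot":[0,0,0]},{"dp":[0,0.0294,-0.0977],"delta_rot":[0,0,0]}]'; python3 - <<'E'
from h import *
o=status.get_obs(); d=o['tcp_pos']-[.4941,.0610,.1693]; k=np.array([np.cos(YAW),np.sin(YAW),0]); print('dx',d@k,'dz',d[2],'theta',np.arctan2(.02+d[2],.255-d@k)-np.arctan2(.02,.255)); print(np.hypot(.02+d[2],.255-d@k))
E
```

```text
clock: 15.2
tcp_pos: [0.5209, 0.0657, 0.2658]
orientation: [2.025, 2.402, 0.001]
contact_force: [0.9, 0.8, -2.0]
grip_width: 0.0126
gripper_force: 30.0
dx 0.027203166736884155 dz 0.09646180703831986 theta 0.39433826291966695
0.25584125887615283
```

```bash
python3 -m handwheel '[{"dp":[0,0.0031,-0.0056],"delta_rot":[0,0,0]},{"dp":[0,0.0062,-0.0112],"delta_rot":[0,0,0]},{"dp":[0,0.0095,-0.0167],"delta_rot":[0,0,0]},{"dp":[0,0.0129,-0.0221],"delta_rot":[0,0,0]},{"dp":[0,0.0165,-0.0274],"delta_rot":[0,0,0]},{"dp":[0,0.0201,-0.0326],"delta_rot":[0,0,0]},{"dp":[0,0.0237,-0.0375],"delta_rot":[0,0,0]},{"dp":[0,0.0275,-0.0422],"delta_rot":[0,0,0]},{"dp":[0,0.0312,-0.0467],"delta_rot":[0,0,0]},{"dp":[0,0.0312,-0.0467],"delta_rot":[0,0,0]},{"dp":[0,0.0312,-0.0467],"delta_rot":[0,0,0]}]'; cat > th.py <<'E'
from h import *
o=status.get_obs(); d=o['tcp_pos']-[.4941,.0610,.1693]; k=np.array([np.cos(YAW),np.sin(YAW),0]); print('theta',np.arctan2(.02+d[2],.255-d@k)-np.arctan2(.02,.255),np.hypot(.02+d[2],.255-d@k),o['qvel'].round(3))
E
python3 th.py
```

```text
clock: 16.58
tcp_pos: [0.552, 0.0711, 0.3133]
orientation: [2.025, 2.402, 0.002]
contact_force: [-5.1, 1.7, 4.0]
grip_width: 0.0131
gripper_force: 30.5
theta 0.6177501948786069 0.25574070980812336 [-0.    -0.001 -0.     0.002 -0.001 -0.002  0.001]
```

```bash
python3 -m handwheel '[{"dp":[0,-0.002,0.0024],"delta_rot":[0,0,0]},{"dp":[0,-0.004,0.0049],"delta_rot":[0,0,0]},{"dp":[0,-0.006,0.0075],"delta_rot":[0,0,0]},{"dp":[0,-0.008,0.01],"delta_rot":[0,0,0]},{"dp":[0,-0.0098,0.0125],"delta_rot":[0,0,0]},{"dp":[0,-0.0117,0.015],"delta_rot":[0,0,0]},{"dp":[0,-0.0133,0.0172],"delta_rot":[0,0,0]},{"dp":[0,-0.0148,0.0193],"delta_rot":[0,0,0]},{"dp":[0,-0.0148,0.0193],"delta_rot":[0,0,0]},{"dp":[0,-0.0148,0.0193],"delta_rot":[0,0,0]},{"dp":[0,-0.0148,0.0193],"delta_rot":[0,0,0]}]'; python3 th.py; python3 - <<'E'
from h import *
a=grab('scene','s7')['img'];b=grab('top','t7')['img']
cv2.imwrite('pics/f7.png',np.hstack([cv2.resize(a[120:320,120:320],(400,400)),cv2.resize(b[110:270,160:320],(400,400))]))
E
```

```text
clock: 17.95
tcp_pos: [0.5373, 0.0685, 0.2936]
orientation: [2.025, 2.402, 0.002]
contact_force: [-5.4, 1.9, 2.7]
grip_width: 0.0127
gripper_force: 30.3
theta 0.5213367446185599 0.25576145880206674 [0.    0.    0.    0.    0.    0.002 0.   ]
```

View pics/f7.png

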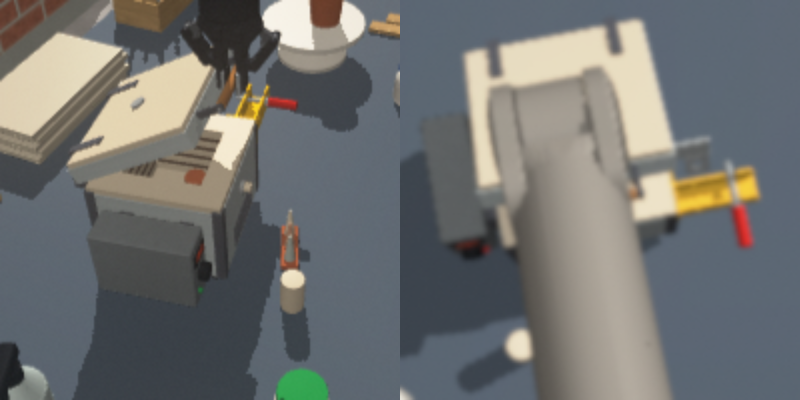

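The lid is held at about 0.52 rad, the pin is parked and the bystanders are in place. I'll ease out the small sideways load on the hinge, then hand in.

```bash
python3 -m handwheel '[{"dp":[0,-0.0006,-0.0004],"delta_rot":[0,0,0]},{"dp":[0,-0.0012,-0.0008],"delta_rot":[0,0,0]},{"dp":[0,-0.0012,-0.0008],"delta_rot":[0,0,0]},{"dp":[0,-0.0012,-0.0008],"delta_rot":[0,0,0]},{"dp":[0,-0.0012,-0.0008],"delta_rot":[0,0,0]},{"dp":[0,-0.0012,-0.0008],"delta_rot":[0,0,0]}]'; python3 th.py
```

```text
clock: 18.8
tcp_pos: [0.5379, 0.0686, 0.2946]
orientation: [2.023, 2.4, 0.006]
contact_force: [4.3, 4.2, -3.7]
grip_width: 0.0131
gripper_force: 29.8
theta 0.5257843854123391 0.25583727593247435 [-0.002  0.    -0.    -0.     0.002 -0.002  0.   ]
```

```bash
python3 -m handwheel '[{"dp":[0,0.0005,0.0005],"delta_rot":[0,0,0]},{"dp":[0,0.0005,0.0005],"delta_rot":[0,0,0]},{"dp":[0,0.0005,0.0005],"delta_rot":[0,0,0]},{"dp":[0,0.0005,0.0005],"delta_rot":[0,0,0]}]'; python3 th.py; python3 -c "
from bench import r; print(r.hand_in())"
```

```text
clock: 19.3
tcp_pos: [0.5374, 0.0685, 0.294]
orientation: [2.024, 2.401, 0.004]
contact_force: [3.6, 3.3, -4.4]
grip_width: 0.013
gripper_force: 29.9
theta 0.5227489633762255 0.25587290276738556 [-0.002  0.    -0.001  0.002 -0.001  0.    -0.001]
the job is handed in; nothing more can be done
None
```

The lock pin is parked in the notch up to its collar and released; the lid was lifted past balance to about 0.62 rad, eased back to about 0.52 rad and is held still by its handle, and I handed the job in at 19.3 s (no verdict was returned).

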